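# Free the eccentric lock and slide the trial lens under the sighting ring

## Robot

A 6-joint arm with a two-finger parallel gripper is mounted at the origin on the work surface. World frame = base frame: x ahead of the robot, y to its left, z up, the work surface at z = 0. Lengths are in m, angles in rad, forces in N, time in s.
With the tool pointing down it reaches from about 0.375 to 0.9 m from the base axis. Payload 3.1 kg.
Tool frame: the origin (TCP) lies between the finger pads; the fingertips stand bot.nose_length ahead of it and the grasp point (between the pads) is the TCP (bot.nose_length is the distance from the TCP to the fingertips, in m); z points along the fingers, y is the line along which they close (so a half turn about z gives the same grasp; the last joint's range is limited). The gripper opens to 87 mm and grips with 3 to 60 N. Pads are 19 mm wide; open, the fingers measure 117 mm over their backs; the gripper's body (75 mm by 190 mm) begins 51 mm behind the grasp point.
Start: joints at [1.075, 0.527, 1.433, -0, 1.181, -0.178], TCP at [0.195, 0.594, 0.215] pointing down, gripper open.
Joint ranges: [-3.08, 3.08], [-0.75, 2.2], [0.22, 2.44], [-1.43, 4.57], [0, 2.65], [-2.85, 2.85]. Speed limits (rad/s): [2.79, 2.79, 3.14, 3.14, 3.14, 3.14].

## Interface

Orientations are given as a unit quaternion [x, y, z, w].
In Python, from rig import monitor, eyes, workorder, bot gives the robot as it stands.
- The arm moves only by the tool step_arm, never from a script. Its argument "moves" is a list of rows, each an object with "translation": the shift along the world's x, y, z in mm, a list of three; "rot": the turn, a rotation vector about the world's x, y, z in degrees, a list of three; "gripper": the finger opening in mm, from 0 to 87. A call has 1 to 10 rows; each row is the pose to reach, as a shift and turn from the pose commanded when the call began; what a row does not reach only later rows make up. A row lasts 1/12 s, in which the tool goes at most 41.7 mm and 7.16 degrees, less where a joint would pass 70% of its speed; a pose out of reach is approached as far as the arm can. A call with a gripper value outside its range is refused whole. The fingers move at their own pace and stop on an object; the grip force is fixed at half the most. Time passes only in rows, so rows that repeat a pose let the fingers close. It gives the time, the measured TCP pose, the force, the opening and the grip force at its end, in the units of the state.
- monitor.read_state(): the state, without advancing time (a new reading comes with each control period).
- eyes.snapshot(name): name is "side" or "top" or "wrist"; returns (picture, depth): 384x512x3 uint8, red, green, blue; 384x512 float32, m along the optical axis (not along the pixel's ray), 0 where there is no reading.
- eyes.camera_params(name): a dict with "intrinsics" (3x3 intrinsics, pixels), "k1" (the pictures are not rectified: a ray, as slopes to the right and down, at radius r is drawn at 1 + k1 r^2 times it, then the intrinsics apply), "world_from_camera" (4x4, takes a point from camera to world coordinates); the wrist camera has in their place "tool_from_camera" (4x4, takes a point from camera to tool coordinates, whose origin is the TCP and whose axes are the flange's). Camera axes: x right, y down, z forward; pixel columns grow to the right and rows downward; lengths in m; the calibration is good to about 2 mm. A picture is of the moment at which its call begins: read the wrist's pose just before it. camera_params takes no time and is no camera call.
- workorder.finish_job(): hands the job in; it is judged then, once.
The state is a dict: "time_s": time; "joints": joint angles; "joint_vel": joint speeds; "tau": joint torques, N m; "eef_pos": TCP position; "eef_rot": TCP orientation; "wrist_force": force on the tool from outside, world axes, zero at the start; "torque": the same for the moment, N m; "gripper_width": finger opening in m; "gripper_force": force on a finger pad.
Only numpy, scipy, OpenCV 4.12 (cv2) and the standard library are available. Lean on these libraries where they do the work, as an engineer would, in place of code of your own. Each camera call takes 0.05 s, during which the arm holds its last target. There are 200 camera calls.

## Task

The lens carriage of the sighting jig is blocked by its eccentric cam. With closed fingertips, push the cam's lever round until the low point of the cam squarely faces the carriage (the lever then points straight ahead, away from the carriage, over the white index line), and only then push the carriage forward by its upright tab until it is fully home under the sighting ring, with the trial lens still lying in its pocket. Do not pinch or lift anything, and leave the caliper, the spectacle frame, the mirror and the spray bottle where they are; finish clear of everything.

Things in the scene. Friction and masses are not known exactly. Their poses are not given: they have to be found in the camera images.
- jig: Sighting jig, fixed to the bench: grey base plate 250 x 140 x 12 mm. Origin: centre of its underside, on the bench. x = forward (the way the carriage is pushed), y left, z up. Steel rails at y = +-34 mm (8 mm wide, x -87 to 18, top z 24 mm) with end stops at x -26 to -18 mm (top z 36 mm). White index line on the x axis ahead of the cam, x = 97 to 119 mm.
- sight (a point): Centre of the steel sighting ring (32 mm across, z = 60 to 65 mm) at jig x = 9.5, y = 0 mm, under which the lens comes when home; held by an arm from a 10 mm post, 65 mm high, at jig x = 9.5, y = -60 mm.
- slide (a joint): Carriage position along jig x in m: 0 = back (start), 0.040 = fully home against the end stops. About 1.5 N of friction, no spring, stays where left. The cam really blocks it: it comes home only when the cam's low point faces it, and pushing the carriage against the cam does not turn the cam.
- tab (a point): Centre of the carriage's upright push tab: steel plate 8 mm thick along jig x, 40 mm wide, z = 27 to 57 mm above the bench (this point z = 42 mm), on the jig's x axis. It stands at the rear of the carriage, an aluminium block 72 x 56 mm, top z = 27 mm, whose flat front is 68 mm ahead of this point. Push its rear face towards jig +x; behind it is only base plate (top z = 12 mm). Axes as the jig's.
- pocket (a point): Centre of the floor of the round lens pocket (40 mm across, 4 mm deep) in the top of the carriage, 40 mm ahead of the tab's centre; moves with the carriage.
- cam (a joint): Angle of the cam lever, rad, positive anticlockwise from above: 0 = lever points along jig +x over the index line, cam's low point faces the carriage; +1.57 = lever points to jig +y. Starts between 0.95 and 1.9, so it must be turned clockwise. Stops at -0.8 and 2.2; no detent or stop at 0. Stiff (0.2 N m, about 3.2 N at the knob), stays where left.
- pivot (a point): Vertical cam pivot axis at jig x = 55, y = 0 mm; point at z = 36 mm. The cam is a steel disc of 30 mm radius (z = 14 to 28 mm), its centre 14 mm off the pivot on the lever's side, so its low point (16 mm from the pivot) is opposite the lever. The lever, 11 mm wide, top at z = 37 mm, lies over the disc.
- knob (a point): Middle of the black upright knob at the lever's end, 62 mm from the pivot: a post of 14 mm diameter, z = 37 to 65 mm (this point at z = 51 mm). Push it from the side.
- lens_mid (a point): Centre of the loose trial lens: translucent grey disc with a steel rim, 38 mm across, 6 mm thick, lying in the carriage pocket and standing 2 mm above it; a small flat tab on its rim. This point lies 3 mm above the pocket floor. It rides along with the carriage.
- lens: The same trial lens; origin at the centre of its underside.
- caliper: Bystander: steel lens caliper with thumb slide lying flat, 150 mm long along its x, 60 mm wide, about 14 mm high. Origin: underside, middle of the beam. Leave alone.
- frame: Bystander: green acetate spectacle frame with folded temples standing on the bench, 140 mm along its x, 55 mm deep, 47 mm high. Origin: centre of the underside. Leave alone.
- mirror: Bystander: round chrome demo mirror on a stand, foot 110 mm across, 185 mm high. Origin: centre of the foot's underside. Leave alone.
- spray: Bystander: white spray bottle of lens cleaner, 44 mm across, 130 mm high. Origin: centre of its underside. Leave alone.
Things that resemble listed ones, but are neither listed nor needed, are in the scene too. Of the things like the lens, leave any that is green or pink; of the rest the smaller one is meant.

How it is judged:
On the way, in this order (a step that is already met when the one before it is completed fails the run):
1. the cam is turned until its low point faces the carriage, with the carriage still back (value of joint cam between -0.45 and 0.45 rad and value of joint slide below 0.012 m), for 0.2 s.
2. the carriage is pushed fully home (value of joint slide above 0.038 m), for 0.2 s.
At the end, for the whole second after the job is handed in: The carriage is home (within 2 mm of its stops), the lever is within 0.45 rad of the index line so the low point faces the carriage, and the lens lies at rest in its pocket (within 5 mm of its centre and not raised) (value of joint cam between -0.45 and 0.45 rad and value of joint slide above 0.038 m and horizontal distance between lens_mid and pocket below 0.005 m and z of lens_mid in the frame of pocket below 0.006 m and linear speed of lens below 0.02 m/s); the robot touches nothing.
It fails at once if the carriage is pushed forward (over 12 mm) while the cam's low point does not face it (value of joint slide above 0.012 m and (value of joint cam above 0.5 rad or value of joint cam below -0.5 rad)).
It fails at once if the trial lens is lifted or pushed out of its pocket (z of lens_mid in the frame of pocket above 0.01 m or horizontal distance between lens_mid and pocket above 0.008 m).
It fails at once if the cam knob or the carriage tab is pinched between the fingers ((horizontal distance between the grasp point and knob below 0.008 m and distance between the grasp point and knob below 0.022 m) or (x of the grasp point in the frame of tab between -0.006 and 0.006 m and y of the grasp point in the frame of tab between -0.022 and 0.022 m and z of the grasp point in the frame of tab between -0.03 and 0.024 m)).
It fails at once if a bystander (caliper, frame, mirror, spray bottle) is moved over 20 mm or tipped (distance of any of caliper, frame, mirror, spray from where it was at the start of the episode above 0.02 m or angle between any of caliper, frame, mirror, spray's own z axis and vertical above 0.3 rad).
It also fails if it takes over 48 s, if anything falls off the work surface, if the arm or the gripper's body presses on something with over 40 N, if the wrist force passes 120 N, or if a joint passes its speed limit or range.

## Working session

There is one attempt and no reset: what is moved stays moved. The work goes in short steps, Python scripts to look and compute and a tool call to move; the robot and the scene stay as the last step left them, time stands still between calls to the robot, and variables do not carry over. Pictures are saved under pics/ and viewed, at most 10 in all, crops included, and the job is handed in when it is done.

Besides the shell and the picture viewer there is one more tool, called after "Call:" as name(argument=value, ...) on one line, values as JSON. step_arm: Moves the arm, as the interface text tells. Its arguments: {"type":"object","properties":{"moves":{"type":"array"}},"required":["moves"]}

```bash
mkdir -p pics
cat > h.py <<'E'
import numpy as np, cv2
from rig import monitor, eyes, workorder, bot
def snap(n,f):
    p,d=eyes.snapshot(n); cv2.imwrite(f,p[:,:,::-1]); np.savez(f[:-4]+'.npz',p=p,d=d); return p,d
def ray(n,uv):
    c=eyes.camera_params(n);K=np.array(c['intrinsics']);T=np.array(c['world_from_camera'])
    k=c['k1'];q=cv2.undistortPoints(np.array(uv,float).reshape(-1,1,2),K,np.array([k,0,0,0,0.])).reshape(-1,2)
    D=np.c_[q,np.ones(len(q))]@T[:3,:3].T
    return T[:3,3],D
def onz(n,uv,z):
    o,D=ray(n,uv); return o+D*((z-o[2])/D[:,2])[:,None]
E
python3 - <<'E'
from h import *
s=monitor.read_state(); print(s['time_s'],s['eef_pos'],s['eef_rot'],s['gripper_width'],bot.nose_length)
a,_=snap('top','pics/top0.png'); b,_=snap('side','pics/side0.png')
for n in('top','side'):
    c=eyes.camera_params(n);print(c)
E
```

```text
0.0 [0.19490501 0.59304856 0.21427437] [ 1.58229313e-01  9.87401799e-01 -1.02714113e-03 -3.41746887e-04] 0.08689257207361283 0.019
{'intrinsics': array([[375.77836191,   0.        , 255.86421313],
       [  0.        , 375.77836191, 190.26842243],
       [  0.        ,   0.        ,   1.        ]]), 'k1': 0.003602066729225198, 'world_from_camera': array([[ 0.01244331, -0.99713216,  0.07464992,  0.46792524],
       [-0.99980666, -0.01354386, -0.01425484,  0.00431916],
       [ 0.01522501, -0.07445811, -0.99710791,  1.16172312],
       [ 0.        ,  0.        ,  0.        ,  1.        ]])}
{'intrinsics': array([[433.08700003,   0.        , 261.89056794],
       [  0.        , 433.08700003, 188.62131767],
       [  0.        ,   0.        ,   1.        ]]), 'k1': -0.15681809957305165, 'world_from_camera': array([[-0.87252145, -0.39152584,  0.29225645,  0.20749613],
       [-0.48830321,  0.67883572, -0.54839952,  0.64414068],
       [ 0.01631847, -0.62120011, -0.78348206,  0.97848635],
       [ 0.        ,  0.        ,  0.        ,  1.        ]])}
```

View pics/top0.png

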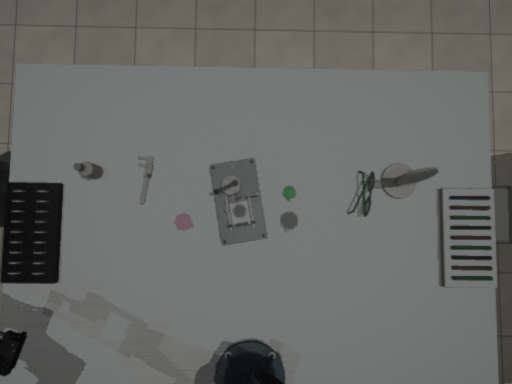

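View pics/side0.png

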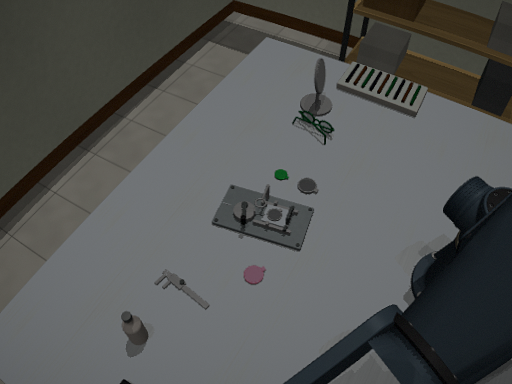

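The top view shows the jig at about (238,201), with its forward direction up the image and the cam and lever at (231,185). The tab is near (240,225). The bystanders are well to the sides. Next I'll measure the plate and enlarge that area.

Run:
```python
from h import *
p=np.load('pics/top0.npz')['p'];g=cv2.cvtColor(p,cv2.COLOR_RGB2GRAY)
m=((g<125)*255).astype(np.uint8);m[:,:195]=0;m[:,275:]=0;m[:145]=0;m[255:]=0
m=cv2.morphologyEx(m,cv2.MORPH_CLOSE,np.ones((15,15)));m=cv2.morphologyEx(m,cv2.MORPH_OPEN,np.ones((15,15)))
c=max(cv2.findContours(m,0,1)[0],key=cv2.contourArea);r=cv2.minAreaRect(c);print(r)
b=cv2.boxPoints(r);w=onz('top',b,0.012);print(b,w.round(4));print('centre',w.mean(0))
for i in range(4):
    e=w[(i+1)%4]-w[i];print(np.linalg.norm(e),np.degrees(np.arctan2(e[1],e[0])))
A=cv2.resize(p[150:250,200:275],None,fx=5,fy=5,interpolation=3)
q=np.load('pics/side0.npz')['p'];B=cv2.resize(q[175:255,205:320],None,fx=3.6,fy=3.6,interpolation=3)
o=np.zeros((500,800,3),np.uint8);o[:500,:375]=A;o[:B.shape[0],380:380+B.shape[1]]=B
o=np.clip(o*1.6,0,255).astype(np.uint8)
cv2.imwrite('pics/z0.png',o[:,:,::-1])
```

```text
((234.49996948242188, 199.49996948242188), (108.99998474121094, 78.99998474121094), 90.0)
[[194.99997 144.99997]
 [273.99997 144.99997]
 [273.99997 253.99997]
 [194.99997 253.99997]] [[ 0.6916  0.1776  0.012 ]
 [ 0.6954 -0.0666  0.012 ]
 [ 0.361  -0.0695  0.012 ]
 [ 0.3584  0.1694  0.012 ]]
centre [0.52659947 0.05273325 0.012     ]
0.24417901352986168 -89.11232900193247
0.3344234828935904 -179.49351081451218
0.238952812346133 90.62736139796844
0.333343995185991 1.403977553631486
```

View pics/z0.png

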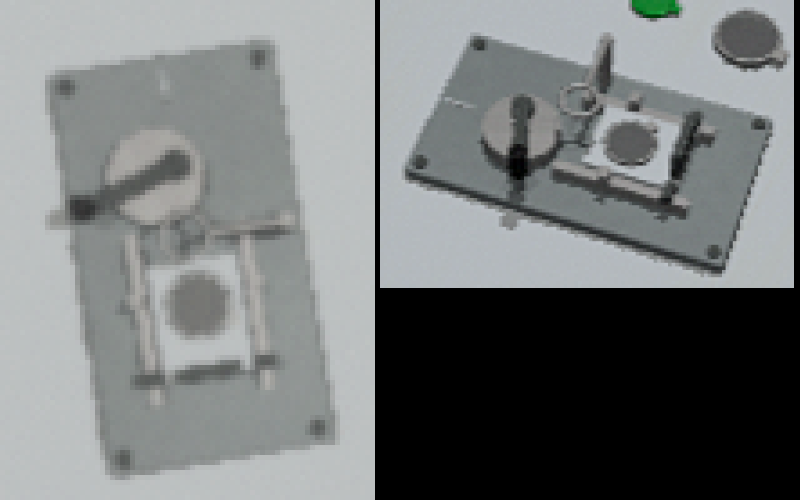

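The zoom shows the plate corners in the left crop at (48,77), (270,42), (337,438) and (108,476). The knob is at (83,208), the index line at (163,80) and the tab at about (210,370). The lever points left, slightly rearward.

Run:
```python
from h import *
f=lambda a:(np.array(a,float)-2)/5+[200,150]
w=onz('top',f([(48,77),(270,42),(337,438),(108,476)]),0.012)
print(w.round(4))
c=w.mean(0); fx=(w[0]+w[1]-w[2]-w[3])[:2]; ly=(w[0]+w[3]-w[1]-w[2])[:2]
a1=np.arctan2(fx[1],fx[0]);a2=np.arctan2(ly[1],ly[0])-np.pi/2
print(c,np.linalg.norm(fx)/2,np.linalg.norm(ly)/2,np.degrees([a1,a2]))
a=(a1+a2)/2;R=np.array([[np.cos(a),-np.sin(a)],[np.sin(a),np.cos(a)]])
il=onz('top',f([(163,80)]),0.012)[0,:2];print('index jig',(il-c[:2])@R)
k=onz('top',f([(83,208)]),0.06)[0,:2];kj=(k-c[:2])@R;print('knob jig',kj,k,'ang',np.arctan2(kj[1],kj[0]-.055), np.hypot(kj[1],kj[0]-.055))
t=onz('top',f([(210,370)]),0.057)[0,:2];print('tab jig',(t-c[:2])@R,t)
lm=onz('top',f([(198,305)]),0.029)[0,:2];print('lens jig',(lm-c[:2])@R)
m=lambda x,y:(c[:2]+R@[x,y]).round(4)
print('piv',m(.055,0),'post',m(.0095,-.06),'knob target',m(.117,0))
```

```text
[[ 0.63    0.1325  0.012 ]
 [ 0.6538 -0.0039  0.012 ]
 [ 0.4113 -0.0478  0.012 ]
 [ 0.3868  0.0909  0.012 ]]
[0.52050814 0.04293081 0.012     ] 0.24656573438875967 0.13961380487149916 [9.98169852 9.95801957]
index jig [ 0.11031259 -0.00030365]
knob jig [0.03592758 0.05665471] [0.54608455 0.10495012] ang 1.8955227578758413 0.059778867240431605
tab jig [-0.06964454 -0.00183796] [0.45223352 0.02906304]
lens jig [-0.03029059 -0.00018622]
piv [0.5747 0.0525] post [ 0.5403 -0.0145] knob target [0.6357 0.0632]
```

```bash
cat >> h.py <<'E'
c=np.array([.5205,.0429]);A=np.radians(9.97)
def rot(a):return np.array([[np.cos(a),-np.sin(a)],[np.sin(a),np.cos(a)]])
jw=lambda x,y:c+rot(A)@[x,y]
piv=jw(.055,0)
def yaw(s):
    from scipy.spatial.transform import Rotation as Ro
    y=Ro.from_quat(s['eef_rot']).as_matrix()[:,1];return np.degrees(np.arctan2(y[1],y[0]))
def tool(th,off): return piv+rot(A+th)@[.062,off]
def lead(s,xy,z,y):
    d=(y-yaw(s)+90)%180-90
    print('move',((np.r_[xy,z]-s['eef_pos'])*1000).round(1),'rotz',round(d,1))
E
python3 - <<'E'
from h import *
s=monitor.read_state();print(yaw(s))
lead(s,tool(1.88,.04),.15,np.degrees(1.88+A))
lead(s,tool(1.88,.04),.063,np.degrees(1.88+A))
E
```

```text
71.79192108724956
move [ 315.5 -504.4  -64.3] rotz 45.9
move [ 315.5 -504.4 -151.3] rotz 45.9
```

Call:
step_arm(moves=[{"translation": [22,-35,0],"rot": [0,0,6],"gripper": 0},{"translation": [44,-70,0],"rot": [0,0,12],"gripper": 0},{"translation": [66,-105,0],"rot": [0,0,18],"gripper": 0},{"translation": [88,-140,0],"rot": [0,0,24],"gripper": 0},{"translation": [110,-175,0],"rot": [0,0,30],"gripper": 0},{"translation": [132,-210,0],"rot": [0,0,36],"gripper": 0},{"translation": [154,-245,0],"rot": [0,0,42],"gripper": 0},{"translation": [176,-280,0],"rot": [0,0,46],"gripper": 0},{"translation": [198,-315,0],"rot": [0,0,46],"gripper": 0},{"translation": [220,-350,0],"rot": [0,0,46],"gripper": 0}])

```text
time_s: 0.93
eef_pos: [0.4149, 0.2431, 0.2151]
eef_rot: [-0.24, 0.971, 0.0, -0.0]
wrist_force: [1.2, 0.6, -0.0]
gripper_width: 0.0282
gripper_force: 0.0
```

Call:
step_arm(moves=[{"translation": [22,-36,-10],"rot": [0,0,0],"gripper": 0},{"translation": [44,-72,-25],"rot": [0,0,0],"gripper": 0},{"translation": [66,-108,-40],"rot": [0,0,0],"gripper": 0},{"translation": [88,-144,-55],"rot": [0,0,0],"gripper": 0},{"translation": [95,-154,-64],"rot": [0,0,0],"gripper": 0},{"translation": [95,-154,-64],"rot": [0,0,0],"gripper": 0},{"translation": [95,-154,-64],"rot": [0,0,0],"gripper": 0}])

```text
time_s: 1.52
eef_pos: [0.5091, 0.0899, 0.1502]
eef_rot: [-0.239, 0.971, 0.001, -0.001]
wrist_force: [0.4, 0.3, 0.1]
gripper_width: 0.0004
gripper_force: 0.0
```

Run:
```python
from h import *
s=monitor.read_state();print(s['time_s'],s['eef_pos'],yaw(s),s['gripper_width'])
lead(s,tool(1.88,.04),.063,np.degrees(1.88+A))
p,d=snap('wrist','pics/w0.png');snap('side','pics/side1.png')
```

```text
1.5167 [0.50911908 0.08992143 0.1501965 ] 117.61394494166937 0.00035715650794839913
move [  1.3  -1.2 -87.2] rotz 0.1
```

View pics/w0.png

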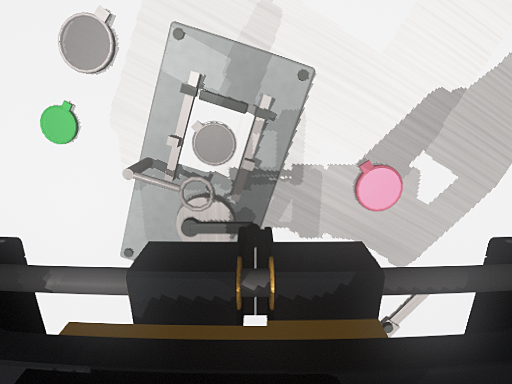

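The wrist view shows the jig with the ring at (198,193) and the lens at (213,143). The lever runs from (190,228) to the knob near (258,235), just beside the closed fingertips. I'll check this against the estimate by projection.

```bash
cat >> h.py <<'E'
def wcam(s):
    from scipy.spatial.transform import Rotation as Ro
    T=np.eye(4);T[:3,:3]=Ro.from_quat(s['eef_rot']).as_matrix();T[:3,3]=s['eef_pos']
    cp=eyes.camera_params('wrist');return T@np.array(cp['tool_from_camera']),np.array(cp['intrinsics']),cp['k1']
def proj(s,P):
    M,K,k=wcam(s);W=np.linalg.inv(M);r=cv2.Rodrigues(W[:3,:3])[0]
    return cv2.projectPoints(np.array(P,float),r,W[:3,3],K,np.array([k,0,0,0,0.]))[0].reshape(-1,2)
def wonz(s,uv,z):
    M,K,k=wcam(s);q=cv2.undistortPoints(np.array(uv,float).reshape(-1,1,2),K,np.array([k,0,0,0,0.])).reshape(-1,2)
    D=np.c_[q,np.ones(len(q))]@M[:3,:3].T;o=M[:3,3];return o+D*((z-o[2])/D[:,2])[:,None]
E
python3 - <<'E'
from h import *
s=monitor.read_state();print(eyes.camera_params('wrist')['tool_from_camera'])
P=[('knobtop',*tool(1.88,0),.065),('ring',*jw(.0095,0),.0625),('pivot',*piv,.037),('lens',*jw(-.0305,0),.029),('c1',*jw(-.125,.07),.012),('c2',*jw(-.125,-.07),.012),('tip',*(s['eef_pos']-[0,0,.019]))]
for n,u in zip(P,proj(s,[q[1:] for q in P])):print(n[0],u.round(1))
d=np.load('pics/w0.npz')['d'];print(d[225:345:10,256].round(3))
for u in((258,235),(190,228)):
    w=wonz(s,[u],.065 if u[0]>200 else .037)[0];print(u,w, rot(-A)@(w[:2]-piv))
E
```

```text
[[-1.97505858e-04 -9.57533718e-01 -2.88321243e-01  8.04924138e-02]
 [ 9.99999980e-01 -1.94682524e-04 -3.84667234e-05 -5.20769134e-04]
 [-1.92979226e-05 -2.88321245e-01  9.57533738e-01 -1.69740833e-01]
 [ 0.00000000e+00  0.00000000e+00  0.00000000e+00  1.00000000e+00]]
knobtop [251.4 240.2]
ring [195.5 192.9]
pivot [188.6 227.7]
lens [213.  143.3]
c1 [315.6  67.7]
c2 [170.3  19. ]
tip [255.7 228. ]
[0.3   0.169 0.157 0.151 0.136 0.087 0.086 0.087 0.133 0.379 0.382 0.076]
(258, 235) [0.53865826 0.11017941 0.065     ] [-0.02546771  0.0631196 ]
(190, 228) [0.57431511 0.05381952 0.037     ] [-0.00010705  0.00143747]
```

Call:
step_arm(moves=[{"translation": [0,-1,-30],"rot": [0,0,0],"gripper": 0},{"translation": [0,-1,-60],"rot": [0,0,0],"gripper": 0},{"translation": [0,-1,-87],"rot": [0,0,0],"gripper": 0},{"translation": [0,-1,-87],"rot": [0,0,0],"gripper": 0},{"translation": [0,-1,-87],"rot": [0,0,0],"gripper": 0}])

```text
time_s: 2.03
eef_pos: [0.5079, 0.0913, 0.064]
eef_rot: [-0.241, 0.97, 0.0, -0.001]
wrist_force: [1.2, -0.4, -0.2]
gripper_width: 0.0005
gripper_force: 0.0
```

Run:
```python
from h import *
s=monitor.read_state();print(s['eef_pos'],s['wrist_force'])
for i,o in [(0,.028),(0,.018)]+[(i,.0165) for i in range(1,21)]:
    th=1.88*(1-i/20);lead(s,tool(th,o),.063,np.degrees(th+A))
```

```text
[0.50793442 0.09133629 0.06403595] [ 1.19331995 -0.43757655 -0.16646468]
move [13.1  3.  -1. ] rotz -0.2
move [22.   7.6 -1. ] rotz -0.2
move [27.9 12.2 -1. ] rotz -5.6
move [32.9 15.6 -1. ] rotz -11.0
move [38.2 18.5 -1. ] rotz -16.4
move [43.7 21.  -1. ] rotz -21.8
move [49.4 22.9 -1. ] rotz -27.2
move [55.3 24.2 -1. ] rotz -32.5
move [61.3 25.  -1. ] rotz -37.9
move [67.3 25.2 -1. ] rotz -43.3
move [73.3 24.9 -1. ] rotz -48.7
move [79.3 24.  -1. ] rotz -54.1
move [85.1 22.6 -1. ] rotz -59.5
move [90.8 20.6 -1. ] rotz -64.9
move [96.3 18.  -1. ] rotz -70.2
move [101.5  15.   -1. ] rotz -75.6
move [106.4  11.5  -1. ] rotz -81.0
move [111.    7.6  -1. ] rotz -86.4
move [115.1   3.2  -1. ] rotz 88.2
move [118.9  -1.5  -1. ] rotz 82.8
move [122.2  -6.6  -1. ] rotz 77.4
move [124.9 -11.9  -1. ] rotz 72.1
```

Call:
step_arm(moves=[{"translation": [13,3,-1],"rot": [0,0,0],"gripper": 0},{"translation": [22,8,-1],"rot": [0,0,0],"gripper": 0},{"translation": [28,12,-1],"rot": [0,0,-5.5],"gripper": 0},{"translation": [33,15.5,-1],"rot": [0,0,-11],"gripper": 0},{"translation": [38,18.5,-1],"rot": [0,0,-16.5],"gripper": 0},{"translation": [43.5,21,-1],"rot": [0,0,-22],"gripper": 0},{"translation": [49.5,23,-1],"rot": [0,0,-27],"gripper": 0},{"translation": [55,24,-1],"rot": [0,0,-32.5],"gripper": 0},{"translation": [61,25,-1],"rot": [0,0,-38],"gripper": 0},{"translation": [67,25,-1],"rot": [0,0,-43],"gripper": 0}])

```text
time_s: 2.87
eef_pos: [0.5782, 0.1161, 0.0658]
eef_rot: [0.134, 0.991, 0.0, 0.002]
wrist_force: [-0.5, -0.6, -0.2]
gripper_width: 0.0
gripper_force: 0.0
```

Run:
```python
from h import *
s=monitor.read_state();print(s['eef_pos'],s['wrist_force'],s['torque'])
for i in range(8,21):
    th=1.88*(1-i/20);lead(s,tool(th,.0165),.063,np.degrees(th+A))
snap('side','pics/side2.png');snap('wrist','pics/w2.png')
a=np.load('pics/side2.npz')['p'][165:265,190:330];a=cv2.resize(a,None,fx=2.8,fy=2.8,interpolation=3)
b=np.load('pics/w2.npz')['p'][:,:400]
o=np.zeros((384,400+a.shape[1],3),np.uint8);o[:,:400]=b;o[:a.shape[0],400:]=a
cv2.imwrite('pics/z2.png',np.clip(o*1.4,0,255).astype(np.uint8)[:,:,::-1])
```

```text
[0.57822289 0.11609951 0.06576155] [-0.48278229 -0.584492   -0.20640848] [ 0.02392876 -0.03332683 -0.05726984]
move [-3.   0.5 -2.8] rotz 0.0
move [ 3.   0.1 -2.8] rotz -5.4
move [ 9.  -0.8 -2.8] rotz -10.8
move [14.8 -2.2 -2.8] rotz -16.2
move [20.5 -4.2 -2.8] rotz -21.5
move [26.  -6.7 -2.8] rotz -26.9
move [31.2 -9.8 -2.8] rotz -32.3
move [ 36.1 -13.3  -2.8] rotz -37.7
move [ 40.7 -17.2  -2.8] rotz -43.1
move [ 44.8 -21.6  -2.8] rotz -48.5
move [ 48.6 -26.3  -2.8] rotz -53.9
move [ 51.9 -31.3  -2.8] rotz -59.2
move [ 54.7 -36.7  -2.8] rotz -64.6
```

View pics/z2.png

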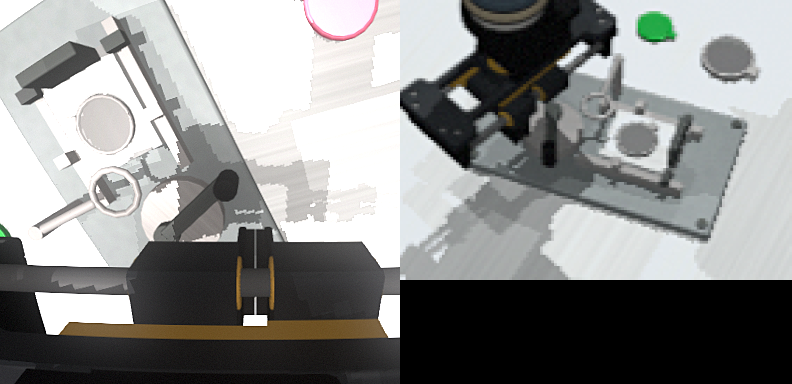

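The wrist view shows the knob at (228,182) with the fingertips now past it, at (255,228), on the front side. In the side view the knob looks unmoved. I'll locate it.

Run:
```python
from h import *
s=monitor.read_state();print(s['eef_pos'],s['joints'],s['eef_rot'])
for u,z in (((228,182),.065),((160,228),.037),((107,124),.029),((115,192),.0625)):
    w=wonz(s,[u],z)[0];j=rot(-A)@(w[:2]-c);print(u,w.round(4),'jig',j.round(4),np.arctan2(j[1],j[0]-.055))
print('tip px',proj(s,[s['eef_pos']-[0,0,.019]]),'jig tool',rot(-A)@(s['eef_pos'][:2]-c))
p=proj(s,[[*tool(1.88,0),.065],[*tool(1.88,0),.037]]);print(p)
d=np.load('pics/w2.npz')['d'];print(d[182,228],d[228:300:8,244].round(3))
```

```text
[0.57915575 0.11576308 0.06564622] [ 8.17336600e-03  6.83664179e-01  1.64275392e+00  1.13140886e-04
  8.09337738e-01 -1.29835374e+00] [1.31788454e-01 9.91273567e-01 4.48790979e-04 2.88398372e-03]
(228, 182) [0.541  0.1092 0.065 ] jig [0.0317 0.0618] 1.9319481546261243
(160, 228) [0.5667 0.0502 0.037 ] jig [ 0.0467 -0.0008] -3.044866024060833
(107, 124) [0.4906 0.038  0.029 ] jig [-0.0303  0.0003] 3.1380919516994625
(115, 192) [0.5299 0.0433 0.0625] jig [ 0.0094 -0.0012] -3.1143413384781726
tip px [[256.66821519 226.90331431]] jig tool [0.07038493 0.06160752]
[[227.20389674 190.90946132]
 [230.76935088 178.58237745]]
0.17659657 [0.173 0.163 0.154 0.15  0.14  0.09  0.086 0.084 0.087]
```

Run:
```python
from h import *
s=monitor.read_state();M,K,k=wcam(s);d=np.load('pics/w2.npz')['d']
q=lambda u:cv2.undistortPoints(np.array([[u]],float),K,np.array([k,0,0,0,0.])).reshape(2)
for u in((228,178),(228,182),(222,190),(224,196),(244,230),(244,236),(264,236),(244,250)):
    z=d[u[1],u[0]];w=(M@np.r_[q(u)*z,z,1])[:3];j=rot(-A)@(w[:2]-c);print(u,z,'jig',j.round(4),'z',w[2].round(4))
```

```text
(228, 178) 0.17824088 jig [0.0302 0.0623] z 0.062
(228, 182) 0.17659657 jig [0.0318 0.0617] z 0.0643
(222, 190) 0.17645274 jig [0.0342 0.0568] z 0.0657
(224, 196) 0.17820469 jig [0.0381 0.0561] z 0.065
(244, 230) 0.17090873 jig [0.057 0.06 ] z 0.0775
(244, 236) 0.16279222 jig [0.0569 0.0603] z 0.0859
(264, 236) 0.16475534 jig [0.0621 0.0695] z 0.0841
(244, 250) 0.15120533 jig [0.0585 0.06  ] z 0.0985
```

Run:
```python
from h import *
s=monitor.read_state();M,K,k=wcam(s);D=np.load('pics/w2.npz');d=D['d']
print(K[0,0]);np.set_printoptions(linewidth=200)
print(d[218:246:3,228:286:4].round(3))
e=s['eef_pos']
def sp(n,P):
    cp=eyes.camera_params(n);W=np.linalg.inv(cp['world_from_camera']);return cv2.projectPoints(np.array(P,float),cv2.Rodrigues(W[:3,:3])[0],W[:3,3],cp['intrinsics'],np.array([cp['k1'],0,0,0,0.]))[0].reshape(-1,2)
print('side px tip,tcp',sp('side',[e-[0,0,.019],e]),'wrist rear-face',proj(s,[np.r_[jw(.057,.06),.0466]]))
b=cv2.resize(D['p'][170:330,190:320],None,fx=3,fy=3,interpolation=3)
a=cv2.resize(np.load('pics/side2.npz')['p'][165:225,185:260],None,fx=5,fy=5,interpolation=3)
o=np.zeros((480,770,3),np.uint8);o[:,:390]=b;o[:300,395:770]=a
cv2.imwrite('pics/z3.png',np.clip(o*1.8,0,255).astype(np.uint8)[:,:,::-1])
```

```text
313.610998133524
[[0.24  0.239 0.24  0.239 0.239 0.239 0.238 0.239 0.239 0.238 0.24  0.246 0.252 0.252 0.252]
 [0.241 0.24  0.24  0.239 0.241 0.239 0.241 0.239 0.24  0.239 0.24  0.242 0.252 0.252 0.252]
 [0.24  0.241 0.24  0.241 0.24  0.24  0.24  0.241 0.24  0.24  0.242 0.242 0.254 0.252 0.253]
 [0.242 0.242 0.242 0.176 0.174 0.242 0.241 0.241 0.242 0.241 0.175 0.241 0.245 0.254 0.254]
 [0.242 0.242 0.241 0.171 0.171 0.174 0.175 0.175 0.175 0.17  0.172 0.242 0.243 0.255 0.256]
 [0.242 0.242 0.243 0.167 0.167 0.171 0.172 0.171 0.171 0.166 0.166 0.243 0.244 0.257 0.256]
 [0.244 0.243 0.243 0.163 0.163 0.168 0.168 0.166 0.167 0.165 0.164 0.164 0.243 0.247 0.256]
 [0.244 0.244 0.243 0.16  0.16  0.164 0.164 0.162 0.163 0.163 0.159 0.16  0.244 0.246 0.258]
 [0.095 0.096 0.095 0.156 0.    0.16  0.161 0.16  0.16  0.16  0.157 0.096 0.095 0.096 0.095]
 [0.094 0.093 0.093 0.152 0.152 0.157 0.156 0.156 0.156 0.156 0.155 0.093 0.093 0.094 0.093]]
side px tip,tcp [[230.6672735  217.23287127]
 [230.36488293 213.03614202]] wrist rear-face [[245.52947665 210.36542004]]
```

View pics/z3.png

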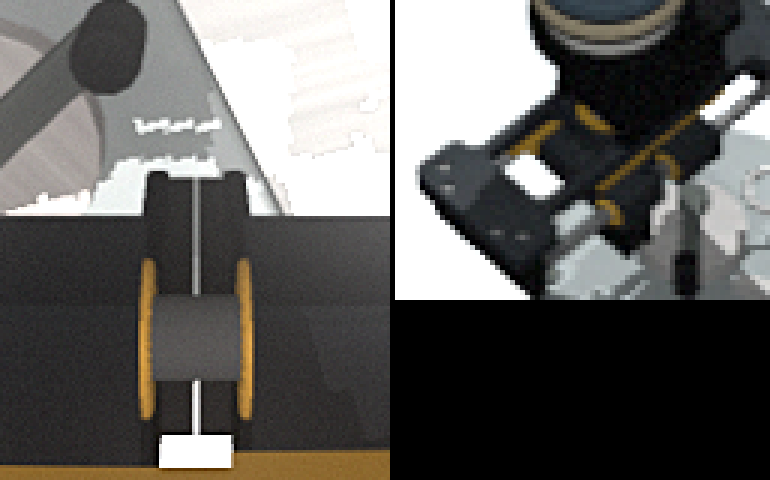

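The measured fingertips sit about 10 mm above the reported TCP height instead of 19 mm below it. The sweep therefore passed over the knob, whose top is at z = 65 mm, without touching it. I'll go back behind the knob and descend about 30 mm lower, checking the height as I go.

Run:
```python
from h import *
s=monitor.read_state()
lead(s,tool(1.9,.04),.1,np.degrees(1.9+A))
```

```text
move [-69.4 -28.3  34.4] rotz 44.0
```

Call:
step_arm(moves=[{"translation": [0,0,34],"rot": [0,0,0],"gripper": 0},{"translation": [-10,-4,34],"rot": [0,0,7],"gripper": 0},{"translation": [-23,-9,34],"rot": [0,0,14],"gripper": 0},{"translation": [-36,-14,34],"rot": [0,0,21],"gripper": 0},{"translation": [-49,-20,34],"rot": [0,0,28],"gripper": 0},{"translation": [-62,-25,34],"rot": [0,0,35],"gripper": 0},{"translation": [-70,-28,34],"rot": [0,0,42],"gripper": 0},{"translation": [-70,-28,34],"rot": [0,0,44],"gripper": 0},{"translation": [-70,-28,10],"rot": [0,0,44],"gripper": 0},{"translation": [-70,-28,0],"rot": [0,0,44],"gripper": 0}])

```text
time_s: 3.8
eef_pos: [0.5064, 0.0873, 0.0636]
eef_rot: [-0.25, 0.968, -0.0, 0.001]
wrist_force: [-0.2, -0.5, 0.9]
gripper_width: 0.0005
gripper_force: 0.0
```

Call:
step_arm(moves=[{"translation": [0,0,-5],"rot": [0,0,0],"gripper": 0},{"translation": [0,0,-10],"rot": [0,0,0],"gripper": 0},{"translation": [0,0,-15],"rot": [0,0,0],"gripper": 0},{"translation": [0,0,-20],"rot": [0,0,0],"gripper": 0},{"translation": [0,0,-20],"rot": [0,0,0],"gripper": 0}])

```text
time_s: 4.22
eef_pos: [0.5061, 0.087, 0.0426]
eef_rot: [-0.249, 0.969, 0.0, -0.001]
wrist_force: [-0.5, -0.9, 0.3]
gripper_width: 0.0002
gripper_force: 0.0
```

Run:
```python
from h import *
s=monitor.read_state();M,K,k=wcam(s);p,d=snap('wrist','pics/w4.png');snap('side','pics/side4.png')
print(s['eef_pos'],s['wrist_force'],'jig tool',rot(-A)@(s['eef_pos'][:2]-c))
q=lambda u:cv2.undistortPoints(np.array([[u]],float),K,np.array([k,0,0,0,0.])).reshape(2)
for u in [(244,r) for r in(222,226,228,230,234,238)]+[(264,230)]:
    z=d[u[1],u[0]];w=(M@np.r_[q(u)*z,z,1])[:3];j=rot(-A)@(w[:2]-c);print(u,z,'jig',j.round(4),'z',w[2].round(4))
lead(s,tool(1.9,.04),s['eef_pos'][2],np.degrees(1.9+A))
a=cv2.resize(np.load('pics/side4.npz')['p'][165:245,185:265],None,fx=3.5,fy=3.5,interpolation=3)
o=np.zeros((384,512+280,3),np.uint8);o[:,:512]=p;o[:280,512:]=a
cv2.imwrite('pics/z4.png',np.clip(o*1.5,0,255).astype(np.uint8)[:,:,::-1])
```

```text
[0.50614504 0.0870343  0.04262627] [-0.45334367 -0.85433257  0.32475892] jig tool [-0.0064971   0.04595312]
(244, 222) 0.21476509 jig [-0.0036  0.0385] z 0.0124
(244, 226) 0.21526565 jig [-0.001   0.0394] z 0.0127
(244, 228) 0.17404182 jig [-0.0155  0.0359] z 0.0513
(244, 230) 0.17179316 jig [-0.0154  0.036 ] z 0.0537
(244, 234) 0.16511647 jig [-0.0161  0.0361] z 0.0605
(244, 238) 0.16021055 jig [-0.0162  0.0362] z 0.0656
(264, 230) 0.17114666 jig [-0.0192  0.0463] z 0.0543
move [3.6 0.4 0. ] rotz 0.0
```

View pics/z4.png

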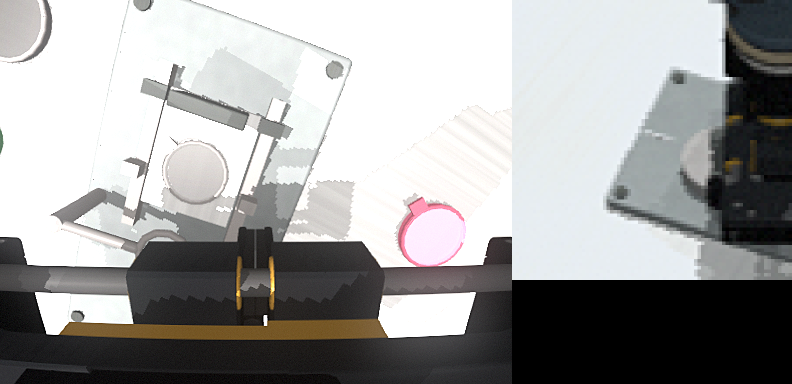

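The wrist view shows the fingertip at z ≈ 51 mm, behind the knob. I'll lower 5 mm more and sweep the arc.

Run:
```python
from h import *
s=monitor.read_state();print(s['eef_pos'])
for th,o in [(1.9,.026),(1.9,.018)]+[(1.9-.1*i,.0165) for i in range(1,9)]:lead(s,tool(th,o),.037,np.degrees(th+A))
```

```text
[0.50647382 0.08699904 0.04320498]
move [15.5  7.2 -6.2] rotz 0.0
move [22.5 11.1 -6.2] rotz 0.0
move [28.7 16.  -6.2] rotz -5.7
move [33.9 19.7 -6.2] rotz -11.4
move [39.5 22.8 -6.2] rotz -17.2
move [45.4 25.4 -6.2] rotz -22.9
move [51.5 27.4 -6.2] rotz -28.6
move [57.8 28.7 -6.2] rotz -34.3
move [64.1 29.5 -6.2] rotz -40.1
move [70.5 29.5 -6.2] rotz -45.8
```

Call:
step_arm(moves=[{"translation": [0,0,-6],"rot": [0,0,0],"gripper": 0},{"translation": [8,3.5,-6],"rot": [0,0,0],"gripper": 0},{"translation": [15.5,7,-6],"rot": [0,0,0],"gripper": 0},{"translation": [22.5,11,-6],"rot": [0,0,0],"gripper": 0},{"translation": [28.5,16,-6],"rot": [0,0,-5.5],"gripper": 0},{"translation": [34,19.5,-6],"rot": [0,0,-11.5],"gripper": 0},{"translation": [39.5,23,-6],"rot": [0,0,-17],"gripper": 0},{"translation": [45.5,25.5,-6],"rot": [0,0,-23],"gripper": 0}])

```text
time_s: 4.98
eef_pos: [0.5509, 0.1126, 0.0371]
eef_rot: [-0.049, 0.999, -0.0, -0.002]
wrist_force: [-3.3, -2.9, 1.8]
gripper_width: 0.0004
gripper_force: 1.8
```

Run:
```python
from h import *
s=monitor.read_state();print(s['eef_pos'],s['wrist_force'],s['torque'])
p,d=snap('wrist','pics/w5.png');snap('side','pics/side5.png')
for th in np.arange(1.4,-.06,-.1):print(round(th,1),end=' ');lead(s,tool(th,.0165),.037,np.degrees(th+A))
a=cv2.resize(np.load('pics/side5.npz')['p'][165:245,185:265],None,fx=3.5,fy=3.5,interpolation=3)
o=np.zeros((384,512+280,3),np.uint8);o[:,:512]=p;o[:280,512:]=a
cv2.imwrite('pics/z5.png',np.clip(o*1.5,0,255).astype(np.uint8)[:,:,::-1])
```

```text
[0.55093329 0.11264058 0.03712041] [-3.25630988 -2.89614664  1.77339363] [-0.30829291  0.59630083 -0.00666366]
1.4 move [ 7.   1.7 -0.1] rotz -5.4
1.3 move [13.3  3.1 -0.1] rotz -11.1
1.2 move [19.7  3.8 -0.1] rotz -16.8
1.1 move [26.1  3.9 -0.1] rotz -22.6
1.0 move [32.5  3.3 -0.1] rotz -28.3
0.9 move [38.8  2.2 -0.1] rotz -34.0
0.8 move [44.9  0.3 -0.1] rotz -39.8
0.7 move [50.9 -2.1 -0.1] rotz -45.5
0.6 move [56.5 -5.1 -0.1] rotz -51.2
0.5 move [61.9 -8.6 -0.1] rotz -56.9
0.4 move [ 66.8 -12.7  -0.1] rotz -62.7
0.3 move [ 71.4 -17.2  -0.1] rotz -68.4
0.2 move [ 75.4 -22.2  -0.1] rotz -74.1
0.1 move [ 79.  -27.6  -0.1] rotz -79.9
-0.0 move [ 81.9 -33.2  -0.1] rotz -85.6
```

View pics/z5.png

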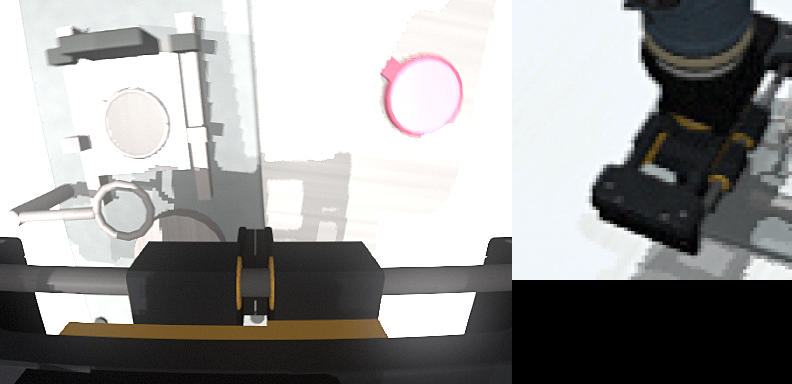

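The wrist view no longer shows the knob behind the fingers, because it is being pushed in front of them. The force of about 4.4 N confirms contact, so I'll continue the arc.

Call:
step_arm(moves=[{"translation": [7,1.5,0],"rot": [0,0,-5.5],"gripper": 0},{"translation": [13.5,3,0],"rot": [0,0,-11],"gripper": 0},{"translation": [19.5,4,0],"rot": [0,0,-17],"gripper": 0},{"translation": [26,4,0],"rot": [0,0,-22.5],"gripper": 0},{"translation": [32.5,3.5,0],"rot": [0,0,-28.5],"gripper": 0},{"translation": [39,2,0],"rot": [0,0,-34],"gripper": 0},{"translation": [45,0.5,0],"rot": [0,0,-40],"gripper": 0},{"translation": [51,-2,0],"rot": [0,0,-45.5],"gripper": 0},{"translation": [56.5,-5,0],"rot": [0,0,-51],"gripper": 0},{"translation": [62,-8.5,0],"rot": [0,0,-57],"gripper": 0}])

```text
time_s: 5.92
eef_pos: [0.6132, 0.1054, 0.0371]
eef_rot: [0.433, 0.901, 0.0, -0.001]
wrist_force: [-3.1, 2.8, 0.6]
gripper_width: 0.0007
gripper_force: 1.9
```

Run:
```python
from h import *
s=monitor.read_state();print(s['eef_pos'],s['wrist_force'])
for th in (.4,.3,.2,.1,.05,0,-.05):print(th,end=' ');lead(s,tool(th,.0165),.037,np.degrees(th+A))
```

```text
[0.61316943 0.10544942 0.03708645] [-3.05917233  2.82514573  0.60889106]
0.4 move [ 4.6 -5.5 -0.1] rotz -5.8
0.3 move [  9.1 -10.   -0.1] rotz -11.5
0.2 move [ 13.2 -15.   -0.1] rotz -17.3
0.1 move [ 16.7 -20.4  -0.1] rotz -23.0
0.05 move [ 18.3 -23.2  -0.1] rotz -25.8
0 move [ 19.7 -26.   -0.1] rotz -28.7
-0.05 move [ 21.  -29.   -0.1] rotz -31.6
```

Call:
step_arm(moves=[{"translation": [4.5,-5.5,0],"rot": [0,0,-6],"gripper": 0},{"translation": [9,-10,0],"rot": [0,0,-11.5],"gripper": 0},{"translation": [13,-15,0],"rot": [0,0,-17],"gripper": 0},{"translation": [16.5,-20.5,0],"rot": [0,0,-23],"gripper": 0},{"translation": [19.5,-26,0],"rot": [0,0,-28.5],"gripper": 0},{"translation": [20,-27,0],"rot": [0,0,-29],"gripper": 0},{"translation": [20,-27,0],"rot": [0,0,-29],"gripper": 0},{"translation": [17,-10,0],"rot": [0,0,-29],"gripper": 0},{"translation": [14,6,0],"rot": [0,0,-29],"gripper": 0},{"translation": [14,6,40],"rot": [0,0,-29],"gripper": 0}])

```text
time_s: 6.75
eef_pos: [0.6206, 0.112, 0.0691]
eef_rot: [0.642, 0.767, -0.006, -0.007]
wrist_force: [-0.6, -0.5, -0.9]
gripper_width: 0.0002
gripper_force: 0.0
```

Call:
step_arm(moves=[{"translation": [-25,25,30],"rot": [0,0,7],"gripper": 0},{"translation": [-55,45,60],"rot": [0,0,14],"gripper": 0},{"translation": [-85,45,70],"rot": [0,0,21],"gripper": 0},{"translation": [-115,45,70],"rot": [0,0,28],"gripper": 0},{"translation": [-145,40,70],"rot": [0,0,35],"gripper": 0},{"translation": [-175,30,70],"rot": [0,0,42],"gripper": 0},{"translation": [-205,10,70],"rot": [0,0,49],"gripper": 0},{"translation": [-225,-20,70],"rot": [0,0,56],"gripper": 0},{"translation": [-225,-20,70],"rot": [0,0,63],"gripper": 0},{"translation": [-225,-20,70],"rot": [0,0,70],"gripper": 0}])

```text
time_s: 7.58
eef_pos: [0.4012, 0.0887, 0.1477]
eef_rot: [0.086, 0.996, -0.0, -0.0]
wrist_force: [0.3, -0.7, 0.9]
gripper_width: 0.0006
gripper_force: 0.0
```

Run:
```python
from h import *
s=monitor.read_state();print(s['time_s'],s['eef_pos'],s['wrist_force'],rot(-A)@(s['eef_pos'][:2]-c))
p,_=snap('top','pics/t6.png');q,_=snap('side','pics/side6.png')
for h in (.06,.037):lead(s,jw(-.1,0),h,np.degrees(A)+90)
B=cv2.resize(q[175:255,205:320],None,fx=3.6,fy=3.6,interpolation=3)
o=np.zeros((500,800,3),np.uint8);o[:500,:375]=cv2.resize(p[150:250,200:275],None,fx=5,fy=5,interpolation=3);o[:B.shape[0],380:380+B.shape[1]]=B
cv2.imwrite('pics/z6.png',np.clip(o*1.6,0,255).astype(np.uint8)[:,:,::-1])
```

```text
7.5833 [0.40119717 0.08873446 0.1476509 ] [ 0.33122823 -0.66982914  0.92931747] [-0.10956574  0.06579749]
move [ 20.8 -63.1 -87.7] rotz 19.8
move [  20.8  -63.1 -110.7] rotz 19.8
```

View pics/z6.png

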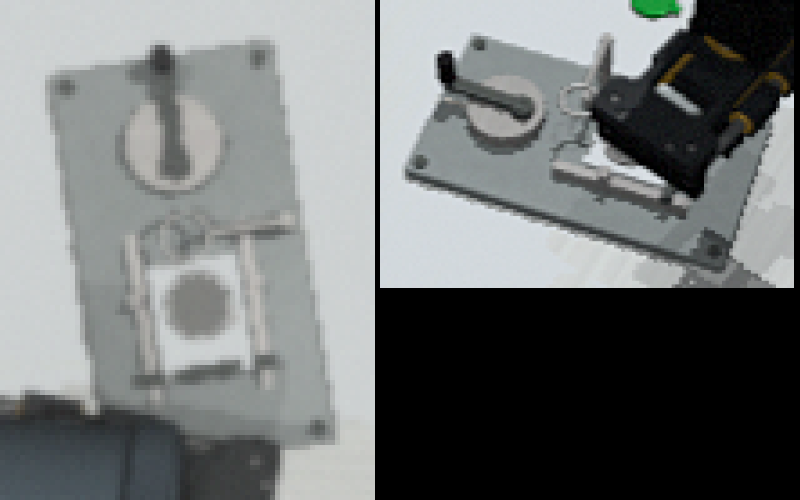

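Both views show the lever over the index line, with the knob at (160,57) in the top crop, and the carriage still back. Now the carriage push.

Call:
step_arm(moves=[{"translation": [5,-32,0],"rot": [0,0,7],"gripper": 0},{"translation": [14,-64,0],"rot": [0,0,14],"gripper": 0},{"translation": [14,-64,-20],"rot": [0,0,20],"gripper": 0},{"translation": [14,-64,-50],"rot": [0,0,20],"gripper": 0},{"translation": [14,-64,-80],"rot": [0,0,20],"gripper": 0},{"translation": [14,-64,-100],"rot": [0,0,20],"gripper": 0},{"translation": [14,-64,-112],"rot": [0,0,20],"gripper": 0},{"translation": [14,-64,-114],"rot": [0,0,20],"gripper": 0},{"translation": [14,-64,-114],"rot": [0,0,20],"gripper": 0}])

```text
time_s: 8.43
eef_pos: [0.417, 0.0261, 0.0326]
eef_rot: [-0.084, 0.996, 0.0, -0.001]
wrist_force: [-0.3, -0.9, -0.1]
gripper_width: 0.0004
gripper_force: 0.0
```

Run:
```python
from h import *
s=monitor.read_state();print(s['eef_pos'],s['wrist_force'],yaw(s),rot(-A)@(s['eef_pos'][:2]-c))
for x in(-.085,-.06,-.048,-.043,-.04):lead(s,jw(x,0),.034,np.degrees(A)+90)
M,K,k=wcam(s);p,d=snap('wrist','pics/w7.png')
q=lambda u:cv2.undistortPoints(np.array([[u]],float),K,np.array([k,0,0,0,0.])).reshape(2)
for u in [(244,228),(244,232),(264,232)]:
    z=d[u[1],u[0]];w=(M@np.r_[q(u)*z,z,1])[:3];j=rot(-A)@(w[:2]-c);print(u,z,'jig',j.round(4),'z',w[2].round(4))
```

```text
[0.41699143 0.02610902 0.03261987] [-0.31042561 -0.85749565 -0.10829056] 99.66538080949607 [-0.1048525   0.00138329]
move [19.8  2.1  1.4] rotz 0.3
move [44.4  6.4  1.4] rotz 0.3
move [56.2  8.5  1.4] rotz 0.3
move [61.2  9.3  1.4] rotz 0.3
move [64.1  9.9  1.4] rotz 0.3
(244, 228) 0.17343107 jig [-0.1167 -0.0055] z 0.0419
(244, 232) 0.16820818 jig [-0.1167 -0.0053] z 0.0473
(264, 232) 0.16891919 jig [-0.1163  0.0055] z 0.0467
```

Call:
step_arm(moves=[{"translation": [10,1,0],"rot": [0,0,0],"gripper": 0},{"translation": [18,2,0],"rot": [0,0,0],"gripper": 0},{"translation": [23,2.5,0],"rot": [0,0,0],"gripper": 0},{"translation": [28,3.5,0],"rot": [0,0,0],"gripper": 0},{"translation": [33,4.5,0],"rot": [0,0,0],"gripper": 0},{"translation": [38,5.5,0],"rot": [0,0,0],"gripper": 0},{"translation": [43,6,0],"rot": [0,0,0],"gripper": 0},{"translation": [48,7,0],"rot": [0,0,0],"gripper": 0},{"translation": [52,8,0],"rot": [0,0,0],"gripper": 0},{"translation": [55,8.5,0],"rot": [0,0,0],"gripper": 0}])

```text
time_s: 9.32
eef_pos: [0.4726, 0.0345, 0.0332]
eef_rot: [-0.084, 0.996, -0.0, 0.0]
wrist_force: [-1.2, -1.3, 1.4]
gripper_width: 0.0007
gripper_force: 0.8
```

Call:
step_arm(moves=[{"translation": [2,0,0],"rot": [0,0,0],"gripper": 0},{"translation": [4,0.5,0],"rot": [0,0,0],"gripper": 0},{"translation": [5,1,0],"rot": [0,0,0],"gripper": 0},{"translation": [5,1,0],"rot": [0,0,0],"gripper": 0}])

```text
time_s: 9.65
eef_pos: [0.4766, 0.0353, 0.0331]
eef_rot: [-0.084, 0.996, -0.0, -0.0]
wrist_force: [-1.5, -0.6, 0.4]
gripper_width: 0.0005
gripper_force: 1.1
```

Run:
```python
from h import *
s=monitor.read_state();print(s['eef_pos'],s['wrist_force'],rot(-A)@(s['eef_pos'][:2]-c))
```

```text
[0.47661239 0.03533842 0.03310422] [-1.4884468  -0.58197828  0.43951038] [-0.044534    0.00015098]
```

Still only sliding friction, so there's no stop contact yet. I'll push on in small steps.

Call:
step_arm(moves=[{"translation": [1.5,0,0],"rot": [0,0,0],"gripper": 0},{"translation": [3,0.5,0],"rot": [0,0,0],"gripper": 0},{"translation": [3,0.5,0],"rot": [0,0,0],"gripper": 0}])

```text
time_s: 9.9
eef_pos: [0.4766, 0.0357, 0.033]
eef_rot: [-0.085, 0.996, 0.0, -0.004]
wrist_force: [-6.7, -5.8, 4.2]
gripper_width: 0.0006
gripper_force: 3.7
```

Call:
step_arm(moves=[{"translation": [1,0,0],"rot": [0,0,0],"gripper": 0},{"translation": [2,0.5,0],"rot": [0,0,0],"gripper": 0},{"translation": [2,0.5,0],"rot": [0,0,0],"gripper": 0},{"translation": [2,0.5,0],"rot": [0,0,0],"gripper": 0}])

```text
time_s: 10.23
eef_pos: [0.4765, 0.036, 0.0329]
eef_rot: [-0.085, 0.996, 0.0, -0.006]
wrist_force: [-8.6, -7.4, 5.4]
gripper_width: 0.0006
gripper_force: 5.2
```

The carriage is stopped and the force is rising, at the predicted home position. I'll back off, lift and check.

Call:
step_arm(moves=[{"translation": [-15,-2,0],"rot": [0,0,0],"gripper": 0},{"translation": [-35,-6,0],"rot": [0,0,0],"gripper": 0},{"translation": [-45,-8,0],"rot": [0,0,0],"gripper": 0},{"translation": [-45,-8,40],"rot": [0,0,0],"gripper": 0},{"translation": [-45,-8,80],"rot": [0,0,0],"gripper": 0},{"translation": [-45,-8,120],"rot": [0,0,0],"gripper": 0},{"translation": [-45,30,130],"rot": [0,0,0],"gripper": 0},{"translation": [-45,70,130],"rot": [0,0,0],"gripper": 0},{"translation": [-45,100,130],"rot": [0,0,0],"gripper": 0},{"translation": [-45,100,130],"rot": [0,0,0],"gripper": 0}])

```text
time_s: 11.07
eef_pos: [0.4379, 0.1408, 0.1643]
eef_rot: [-0.086, 0.996, 0.001, 0.002]
wrist_force: [-0.4, 0.5, 0.0]
gripper_width: 0.0007
gripper_force: 0.0
```

Run:
```python
from h import *
s=monitor.read_state();print(s['time_s'],s['eef_pos'],s['wrist_force'])
p,_=snap('top','pics/t8.png');q,_=snap('side','pics/side8.png')
B=cv2.resize(q[175:255,205:320],None,fx=3.6,fy=3.6,interpolation=3)
o=np.zeros((500,800,3),np.uint8);o[:500,:375]=cv2.resize(p[150:250,200:275],None,fx=5,fy=5,interpolation=3);o[:B.shape[0],380:380+B.shape[1]]=B
cv2.imwrite('pics/z8.png',np.clip(o*1.6,0,255).astype(np.uint8)[:,:,::-1])
```

```text
11.0667 [0.4379391  0.14080898 0.16429691] [-0.36790339  0.46145447  0.02663972]
```

View pics/z8.png

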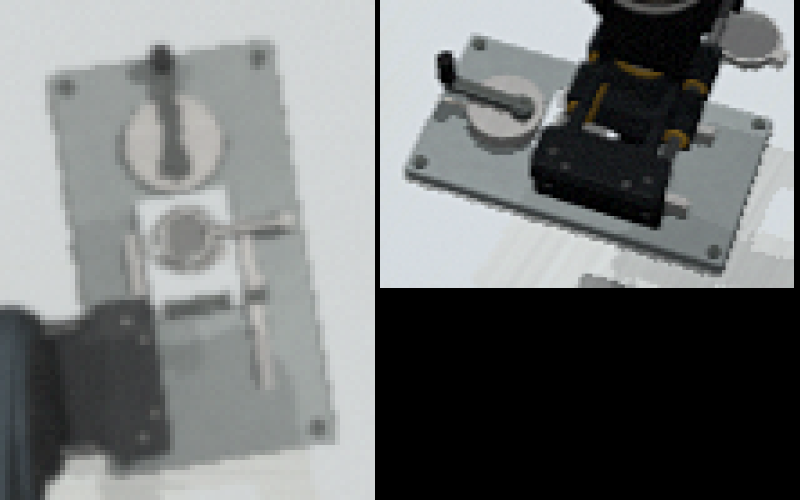

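The carriage is home, with the lens under the ring at (187,240) and the lever over the index line. The arm is clear, so I'm handing in.

```bash
python3 -c "
from h import *
print(workorder.finish_job())"
```

```text
the job is handed in; nothing more can be done
None
```

The cam lever was turned over the index line, the carriage was then pushed home against its stops with the lens in its pocket under the ring, and the job was handed in at about 11 s with the arm clear; the hand-in returned no verdict.

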